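# Tip the tray of offcuts into the scrap box

### The job

Clear the wood offcuts out of the hinged tipping tray: first slide the plywood scrap box across the bench, without ramming, until it sits fully flush against the face of the tray stand, then lift the tray by its ledge so that all four pieces slide out into the box. Lower the tray back to level without letting it slam, leave the box against the stand, and do not disturb the oil bottle.

Things in the scene. Friction and masses are not known exactly. Their poses are not given: they have to be found in the camera images.
- stand: Wooden tipping stand, fixed; place and yaw vary. Origin on the bench top, at the middle of the foot of its upright dock face. z up; y level, away from the scrap box, under the tray; x along the hinge. The dock face (y = 0, x from -100 to +100 mm, 62 mm high) looks to -y. Foot and tray rest reach to y = 125 mm; cheeks 130 mm high, 14 mm thick, stand at x = +-104 mm, y = 0 to 50 mm.
- dock (a point): The same point and axes as the stand's origin: foot of the dock face, middle.
- tray (a joint): Angle of the plywood tray (rad): 0 level, on a stop; grows as the ledge side is lifted, to 1.25 at most. Gravity closes it, lightly damped: it falls back when not held up. Lifting takes about 2 to 4 N at the ledge. The offcuts slide or topple out at different angles, mostly between 0.45 and 0.8 rad, by hidden friction.
- tray_hinge (a point): Middle of the tray's hinge line, which lies along the stand's x at y = 0, z = 108 mm in the stand's frame; axes as the stand. The tray is 182 mm long along the hinge; level, in the stand's frame, its floor (8 mm thick, top at z = 112 mm) runs from the open pouring edge at y = -30 mm to y = 156 mm, with walls 40 to 46 mm high on the other three sides.
- ledge (a point): Middle of the lower outer edge of the lifting ledge, a wooden strip 8 mm thick, 150 mm long along the hinge, that stands out 32 mm from the tray wall opposite the pouring edge. Level, the point is at x = 0, y = 188 mm, z = 104 mm in the stand's frame; it moves with the tray. Beneath the ledge is free space, 63 mm from its edge in to the stand.
- scrap_box: Loose open plywood box, 210 (x) by 170 (y) by 80 mm high, walls 6 mm, 0.4 to 0.85 kg, a wooden strip on each short side (to x = +-113 mm). Origin under its centre, z up. It starts 30 to 65 mm off the dock face, a little askew, its +y long side facing it. It slides at about 2 to 6 N. Flush against the stand its origin is at y = -85 mm in the stand's frame, under the pouring edge.
- box_face (a point): Foot of the scrap box's long side that faces the stand, middle; axes as the box.
- step_offcut: Pale wooden offcut with a step, 68x40x36 mm, lying in the tray. Origin at mid height.
- slot_offcut: Dark wooden offcut with a slot across its top, 70x42x32 mm, in the tray. Origin at mid height.
- finial: Rough-turned wooden finial with a waist, 42 mm across, 60 mm tall, standing in the tray. Origin at mid height.
- bar_offcut: Rectangular wooden bar end with rounded edges and a dowel showing in its ends, 73x36x30 mm, in the tray. Origin at mid height.
- oil_bottle: Brown oil bottle, 43 mm across, 92 mm tall, on the robot's side of the bench; to be left alone. Origin under its centre.

How it is judged:
On the way, in this order (a step that is already met when the one before it is completed fails the run):
1. the scrap box stands flush against the dock face (gap under 3 mm, at most 25 mm off the middle, within 0.03 rad), all offcuts still in the tray (y of box_face in the frame of dock above -0.003 m and x of box_face in the frame of dock between -0.025 and 0.025 m and angle between the x axis of box_face and the x axis of dock, either way round below 0.03 rad and z of each of step_offcut, slot_offcut, finial, bar_offcut in the frame of dock above 0.105 m), for 0.2 s.
2. the tray is tipped past 0.5 rad and all four offcuts lie in the scrap box (x of step_offcut in the frame of scrap_box between -0.099 and 0.099 m and y of step_offcut in the frame of scrap_box between -0.079 and 0.079 m and z of each of step_offcut, slot_offcut, finial, bar_offcut in the frame of scrap_box below 0.078 m and x of slot_offcut in the frame of scrap_box between -0.099 and 0.099 m and y of slot_offcut in the frame of scrap_box between -0.079 and 0.079 m and x of finial in the frame of scrap_box between -0.099 and 0.099 m and y of finial in the frame of scrap_box between -0.079 and 0.079 m and x of bar_offcut in the frame of scrap_box between -0.099 and 0.099 m and y of bar_offcut in the frame of scrap_box between -0.079 and 0.079 m and value of joint tray above 0.5 rad), for 0.1 s.
At the end, for the whole second after the job is handed in: All four offcuts lie at rest inside the scrap box below its rim, the box stands flat against the dock face (gap under 12 mm, at most 30 mm off the middle, within 0.08 rad), and the tray is back level (under 0.05 rad) (x of step_offcut in the frame of scrap_box between -0.099 and 0.099 m and y of step_offcut in the frame of scrap_box between -0.079 and 0.079 m and z of each of step_offcut, slot_offcut, finial, bar_offcut in the frame of scrap_box below 0.078 m and x of slot_offcut in the frame of scrap_box between -0.099 and 0.099 m and y of slot_offcut in the frame of scrap_box between -0.079 and 0.079 m and x of finial in the frame of scrap_box between -0.099 and 0.099 m and y of finial in the frame of scrap_box between -0.079 and 0.079 m and x of bar_offcut in the frame of scrap_box between -0.099 and 0.099 m and y of bar_offcut in the frame of scrap_box between -0.079 and 0.079 m and y of box_face in the frame of dock above -0.012 m and x of box_face in the frame of dock between -0.03 and 0.03 m and angle between the x axis of box_face and the x axis of dock, either way round below 0.08 rad and value of joint tray below 0.05 rad and angle between scrap_box's own z axis and vertical below 0.05 rad and linear speed of scrap_box below 0.02 m/s and linear speed of each of step_offcut, slot_offcut, finial, bar_offcut below 0.03 m/s); the robot touches nothing.
It fails at once if the scrap box is rammed or pressed against the stand with over 40 N (contact force between scrap_box and stand above 40 N).
It fails at once if the tray slams: it falls back faster than 2 rad/s (velocity of joint tray below -2 rad/s).
It fails at once if the oil bottle is moved by more than 25 mm or tipped (distance of oil_bottle from where it was at the start of the episode above 0.025 m or angle between oil_bottle's own z axis and vertical above 0.3 rad).
It also fails if it takes over 67 s, if anything falls off the work surface, if the arm or the gripper's body presses on something with over 40 N, if the wrist force passes 120 N, or if a joint passes its speed limit or range.

### The arm

A 6-joint arm with a two-finger parallel gripper is mounted at the origin on a cart in front of the work surface, level with it; the furniture and walls round the work are solid. World frame = base frame: x ahead of the robot, y to its left, z up, the work surface at z = 0. Lengths are in m, angles in rad, forces in N, time in s.
With the tool pointing down it reaches from about 0.35 to 0.8 m from the base axis. Payload 7.3 kg.
Tool frame: the origin (TCP) lies between the finger pads; the fingertips stand 8 mm ahead of it and the grasp point (between the pads) lies 11 mm behind it; z points along the fingers, y is the line along which they close (so a half turn about z gives the same grasp; the last joint's range is limited). The gripper opens to 85 mm and grips with 20 to 120 N. Pads are 22 mm wide; open, the fingers measure 114 mm over their backs; the gripper's body (76 mm by 85 mm) begins 54 mm behind the grasp point. The pads swing forward as they close: fully open they stand 13 mm farther back than shut.
Start: joints at [-0.146, 0.342, 1.524, -0, 1.275, -0.146], TCP at [0.525, 0, 0.213] pointing down, gripper open.
Joint ranges: [-2.53, 2.53], [-0.77, 2.02], [0.04, 2.7], [-1, 4.14], [0.28, 2.66], [-3.11, 3.11]. Speed limits (rad/s): [2.57, 2.57, 3.14, 3.14, 3.14, 3.14].

### API

Orientations are given as [roll, pitch, yaw] about the fixed x, y, z axes, in that order (R = Rz(yaw) Ry(pitch) Rx(roll)).
In Python, from plant import ctrl gives the robot as it stands.
- The arm moves only by the tool send_rows, never from a script. Its argument "series" is a list of rows, each a list of 6 numbers: the shift along the world's x, y, z in m, then the turn, a rotation vector about the world's x, y, z in degrees. In form: [[dx, dy, dz, wx, wy, wz], ...]. A call has exactly 10 rows; each row is the pose to reach, as a shift and turn from the pose commanded when the call began; what a row does not reach only later rows make up. A row lasts 1/12 s, in which the tool goes at most 41.7 mm and 7.16 degrees, less where a joint would pass 70% of its speed; a pose out of reach is approached as far as the arm can. A call with a gripper value outside its range is refused whole. "jaw" is the opening, from 0 (shut) to 1 (fully open), set as the call begins (left out, the last holds). The fingers move at their own pace and stop on an object; "squeeze" is the grip in N (left out, the last holds). Time passes only in rows, so rows that repeat a pose let the fingers close, or fill a call up. It gives the time, the measured TCP pose, the force, the opening and the grip force at its end, in the units of the state.
- ctrl.observe(): the state, without advancing time (a new reading comes with each control period).
- ctrl.grab_frame(name): name is "scene" or "side" or "wrist"; returns a dict with "color" (420x560x3 uint8, red, green, blue), "fx", "fy", "cx", "cy" (pixels), "position" and "orientation" of the camera in the world. Camera axes: x right, y up, looking along -z (the intrinsics and any distortion apply to the point x, -y, -z); pixel columns grow to the right and rows downward; lengths in m; the calibration is good to about 2 mm. A picture is of the moment at which its call begins. There is no depth.
- ctrl.finish_job(): hands the job in; it is judged then, once.
Trained networks look in a picture, given as the dict that the camera call returned (one of the last four; its "shot" number tells which), for a name from the list of things; names that differ only in an ending like _2 or _b are one class to them, and where a whole thing is asked for, a point or a joint stands for the part that bears it (a point fixed in the world has none). Each returns a list of dicts, best first, with "conf" (0 to 1); they miss things now and then, are a little off and sometimes report something else, mostly with a low value. They report only what shows in the picture. A call takes as long as a camera call.
- ctrl.spot_in(picture, target): "pixel" ([column, row] in pixels, amid what is visible of it).
- ctrl.cut_out(picture, target): "pixels" (420x560 bool, what is visible of it) and "pixel" ([column, row] in pixels, amid what is visible of it).
The state is a dict: "time": time; "qpos": joint angles; "joint_vel": joint speeds; "tau": joint torques, N m; "tool_pos": TCP position; "ee_rot": TCP orientation; "wrist_force": force on the tool from outside, world axes, zero at the start; "wrist_torque": the same for the moment, N m; "finger_gap": finger opening in m; "finger_force": force on a finger pad.
Only numpy, scipy, OpenCV 4.12 (cv2) and the standard library are available. Lean on these libraries where they do the work, as an engineer would, in place of code of your own. Each camera call takes 0.05 s, during which the arm holds its last target. There are 200 camera calls.

## Working session

There is one attempt and no reset: what is moved stays moved. The work goes in short steps, Python scripts to look and compute and a tool call to move; the robot and the scene stay as the last step left them, time stands still between calls to the robot, and variables do not carry over. Pictures are saved under pics/ and viewed, at most 10 in all, crops included, and the job is handed in when it is done.

Besides the shell and the picture viewer there is one more tool, called after "Call:" by a JSON object that holds its "op" and its "data", one argument or row to a line. send_rows: Moves the arm, as the interface text tells. Its arguments: {"type":"object","properties":{"series":{"type":"array"},"jaw":{"type":"number"},"squeeze":{"type":"number"}},"required":["series"]}

```bash
mkdir -p pics; ls; cat > h.py <<'E'
import numpy as np, cv2
from scipy.spatial.transform import Rotation as R
from plant import ctrl
def rot(o):
    o=np.array(o,float)
    if o.shape==(3,3): return o
    return R.from_euler('xyz',o).as_matrix() if o.size==3 else R.from_quat(o).as_matrix()
def ray(p,px):
    d=np.array([(px[0]-p['cx'])/p['fx'],-(px[1]-p['cy'])/p['fy'],-1.0])
    return np.array(p['position']),rot(p['orientation'])@d
def onz(p,px,z):
    o,d=ray(p,px); return o+d*(z-o[2])/d[2]
def proj(p,X):
    c=(np.atleast_2d(X)-np.array(p['position']))@rot(p['orientation'])
    return np.stack([p['cx']+p['fx']*c[:,0]/-c[:,2],p['cy']+p['fy']*c[:,1]/c[:,2]],1)
E
python3 - <<'E'
from h import *
s=ctrl.observe(); print(s)
for n in ['scene','side']:
    p=ctrl.grab_frame(n); cv2.imwrite(f'pics/{n}0.png',p['color'][:,:,::-1])
    print({k:v for k,v in p.items() if k!='color'})
    for t in ['stand','tray','scrap_box','oil_bottle','ledge','finial']:
        r=ctrl.spot_in(p,t); print(t,[(x['pixel'],round(x['conf'],2)) for x in r[:2]])
E
```

```text
pics
{'time': 0.0, 'qpos': array([-1.45996841e-01,  3.42710659e-01,  1.52503622e+00, -7.06035231e-06,
        1.27540658e+00, -1.46000250e-01]), 'joint_vel': array([ 8.65490260e-04,  4.06741060e-05, -6.01254458e-04,  1.34460853e-03,
       -1.54504846e-03, -4.93061193e-04]), 'tau': array([ 5.72253757e-04, -4.33677435e+01, -2.46005630e+01, -7.37992127e-05,
        7.83137977e-03, -1.18290802e-05]), 'tool_pos': array([5.24560010e-01, 8.63522112e-05, 2.12725548e-01]), 'ee_rot': array([-3.14004748e+00, -2.20389110e-04,  1.57080163e+00]), 'wrist_force': array([-1.10335829, -0.78830876, -0.38248527]), 'wrist_torque': array([-0.02182566,  0.02500674, -0.01920299]), 'finger_force': 0.0, 'finger_gap': 0.0851082316022367}
{'fx': 474.2922347543548, 'fy': 474.2922347543548, 'cx': 285.3885581067566, 'cy': 208.814296107411, 'position': array([0.25770463, 0.57152989, 0.80783874]), 'orientation': array([ 0.70547849,  0.00519948, -2.72779189]), 'shot': 1}
stand [([237.7, 227.3], 0.8)]
tray [([228.5, 228.4], 0.83)]
scrap_box [([274.4, 154.7], 0.84)]
oil_bottle [([371.3, 202.2], 0.77), ([274.2, 151.8], 0.66)]
ledge [([233.4, 227.7], 0.8)]
finial [([246.3, 220.2], 0.77)]
{'fx': 431.0942612326515, 'fy': 431.0942612326515, 'cx': 284.99808397278355, 'cy': 211.67833197201074, 'position': array([0.85090003, 0.42267775, 0.77388704]), 'orientation': array([ 0.70544467, -0.01761495,  2.44477182]), 'shot': 2}
stand [([253.0, 277.6], 0.76)]
tray [([280.1, 272.7], 0.75)]
scrap_box [([187.6, 218.7], 0.92)]
oil_bottle [([291.1, 178.0], 0.59)]
ledge [([283.6, 272.1], 0.94), ([271.2, 235.7], 0.2)]
finial [([297.4, 260.4], 0.83), ([268.9, 236.8], 0.21)]
```

View pics/scene0.png

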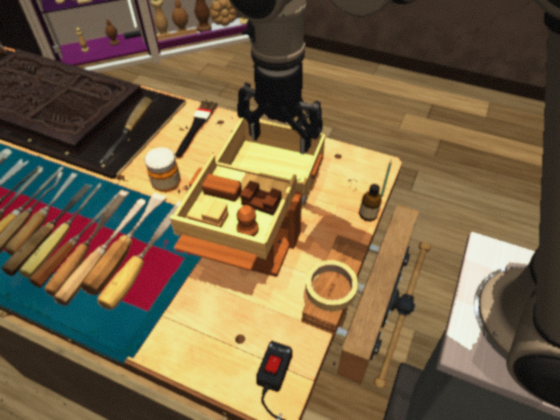

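View pics/side0.png

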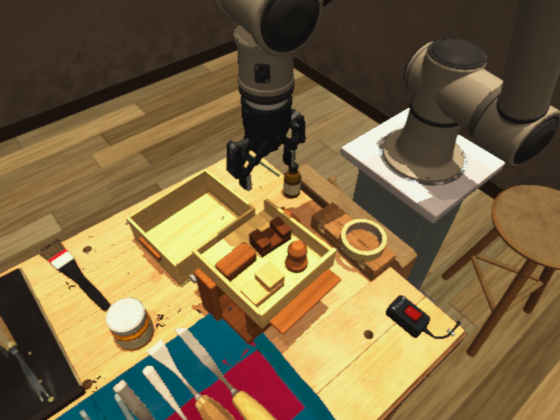

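The scene picture shows the tray with its offcuts at about (230,215), the box behind it at about (270,155) and partly hidden by the gripper, and the bottle at (371,202). The side picture has the box at (190,220), the tray at (270,260) and the ledge strip at (310,300). I'll move the arm behind the box so that nothing is hidden, then fit the poses to the masks.

Call:
{"op": "send_rows", "data": {
  "series": [
    [0,-0.03,0.03,0,0,0],
    [0,-0.06,0.05,0,0,0],
    [0,-0.1,0.06,0,0,0],
    [0,-0.13,0.06,0,0,0],
    [0,-0.16,0.06,0,0,0],
    [0,-0.2,0.06,0,0,0],
    [0,-0.23,0.06,0,0,0],
    [0,-0.26,0.06,0,0,0],
    [0,-0.28,0.06,0,0,0],
    [0,-0.28,0.06,0,0,0]
  ]
}}

```text
time: 1.53
tool_pos: [0.5243, -0.284, 0.2726]
ee_rot: [-3.141, 0.001, 1.567]
wrist_force: [-0.2, -0.8, -0.9]
finger_gap: 0.0855
finger_force: 0.0
```

```bash
cat > fit.py <<'E'
from h import *
from scipy.optimize import minimize
OFF=['step_offcut','slot_offcut','finial','bar_offcut']
def bx(x0,x1,y0,y1,z0,z1): return np.array([[x,y,z] for x in(x0,x1) for y in(y0,y1) for z in(z0,z1)])
TRAY=[bx(-.091,.091,-.03,.156,.104,.112),bx(-.091,-.083,-.025,.156,.104,.154),bx(.083,.091,-.025,.156,.104,.154),bx(-.091,.091,.148,.156,.104,.154),bx(-.075,.075,.15,.188,.104,.112)]
STAND=[bx(-.1,.1,0,.125,0,.062),bx(-.111,-.097,0,.05,0,.13),bx(.097,.111,0,.05,0,.13)]
BOX=[bx(-.105,.105,-.085,.085,0,.006)]+[bx(a,b,-.085,.085,0,.08) for a,b in((-.105,-.099),(.099,.105))]+[bx(-.105,.105,a,b,0,.08) for a,b in((-.085,-.079),(.079,.085))]
def W(q,P):
    c,s=np.cos(q[2]),np.sin(q[2]); return P@np.array([[c,s,0],[-s,c,0],[0,0,1]])+[q[0],q[1],0]
S=4
def sil(p,q,parts):
    m=np.zeros((420*1,560*1),np.uint8); sub=16
    for P in parts:
        h=cv2.convexHull((proj(p,W(q,P))*sub).round().astype(np.int32)); cv2.fillConvexPoly(m,h,1,shift=4)
    return m>0
def mask(p,t):
    r=ctrl.cut_out(p,t); return (r[0]['pixels'],r[0]['conf']) if r else (np.zeros((420,560),bool),0)
def run(views,q0,parts,key,occl):
    def cost(q):
        c=0
        for v in views:
            s=sil(v['p'],q,parts); ign=np.zeros_like(s)
            for o in occl: ign|=v[o] if isinstance(o,str) else o(v)
            a=s&~ign; b=v[key]&~ign; c+=1-(a&b).sum()/max(1,(a|b).sum())
        return c/len(views)
    best=None
    q=np.array(q0,float)
    for d in (.03,.01,.004):
        sim=np.vstack([q]+[q+e for e in np.diag([d,d,d*5])])
        r=minimize(cost,q,method='Nelder-Mead',options=dict(initial_simplex=sim,xatol=1e-4,fatol=1e-5)); q=r.x
    return q,r.fun
def views(names):
    out=[]
    for n in names:
        p=ctrl.grab_frame(n); v={'p':p,'n':n}
        for t in ['tray','scrap_box','stand','oil_bottle']+OFF: v[t],c=mask(p,t); print(n,t,round(c,2),v[t].sum())
        v['off']=np.any([v[t] for t in OFF],0); out.append(v)
    return out
E
cat > m.py <<'E'
import sys
from fit import *
tag=sys.argv[1]
vs=views(['scene','side'])
for use in (vs,vs[:1],vs[1:]):
    q,c=run(use,[.55,.12,0],TRAY,'tray',['off']); print('tray',q.round(4),round(c,3))
    if use is vs: qt=q
for use in (vs,vs[:1],vs[1:]):
    q,c=run(use,[.52,-.05,0],BOX,'scrap_box',['tray','stand','off']); print('box',q.round(4),round(c,3))
    if use is vs: qb=q
c,s=np.cos(qt[2]),np.sin(qt[2]); d=qb[:2]-qt[:2]
print('box in stand',[c*d[0]+s*d[1],-s*d[0]+c*d[1],qb[2]-qt[2]])
for v in vs:
    print(v['n'],'bottle',onz(v['p'],ctrl.spot_in(v['p'],'oil_bottle')[0]['pixel'],.045).round(3))
    im=v['p']['color'][:,:,::-1].copy()
    for q,P,col in((qt,TRAY,(255,0,0)),(qt,STAND,(0,255,0)),(qb,BOX,(0,0,255))):
        for b in P:
            h=cv2.convexHull(proj(v['p'],W(q,b)).astype(np.float32)); cv2.polylines(im,[(h*16).astype(np.int32)],True,col,1,shift=4)
    cv2.imwrite(f"pics/{tag}_{v['n']}.png",cv2.resize(im[60:360,80:480],None,fx=2,fy=2))
E
python3 m.py a
```

```text
scene tray 0.77 6184
scene scrap_box 0.8 5356
scene stand 0.85 7663
scene oil_bottle 0.79 597
scene step_offcut 0.94 864
scene slot_offcut 0.84 879
scene finial 0 0
scene bar_offcut 0.67 731
side tray 0.57 7005
side scrap_box 0 0
side stand 0.78 9481
side oil_bottle 0.84 512
side step_offcut 0.89 1123
side slot_offcut 0.69 1023
side finial 0.72 628
side bar_offcut 0.69 883
tray [ 0.5927 -0.0019  0.0886] 0.131
tray [ 0.5902 -0.0017  0.0715] 0.151
tray [5.963e-01 4.000e-04 1.135e-01] 0.12
box [ 0.6146 -0.1465  0.1097] 0.51
box [ 0.6146 -0.1465  0.1097] 0.02
box [ 0.52 -0.05  0.  ] 1.0
box in stand [np.float64(0.009025925695389935), np.float64(-0.1459637364829007), np.float64(0.021111294387728477)]
scene bottle [ 0.359 -0.112  0.045]
side bottle [ 0.369 -0.116  0.045]
```

View pics/a_scene.png

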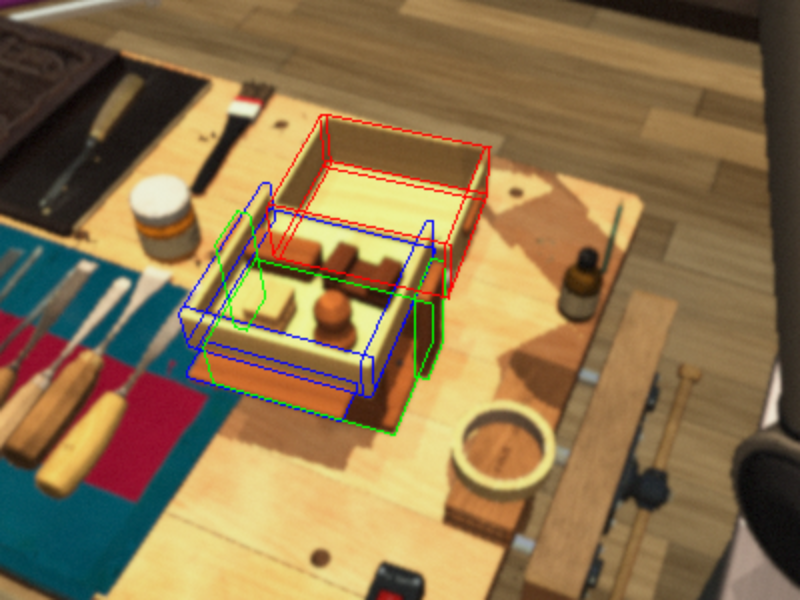

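View pics/a_side.png

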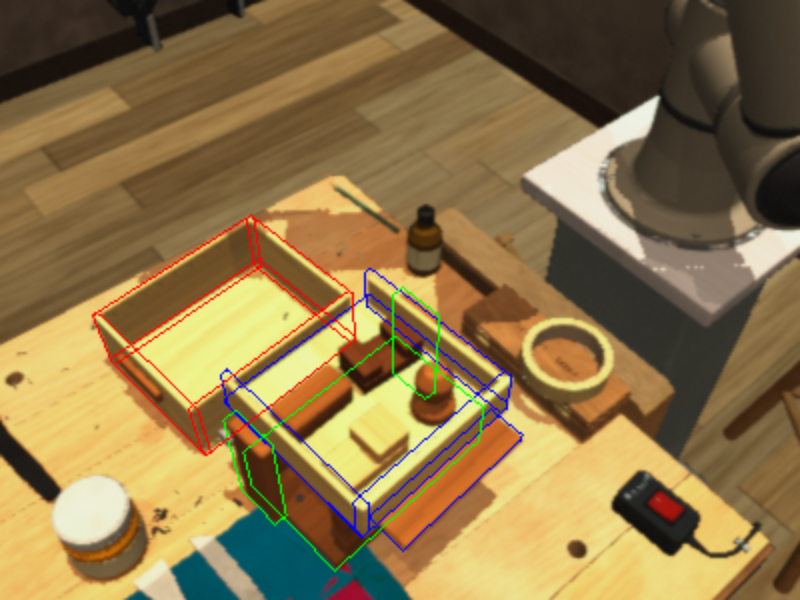

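The overlays fit well: ledge ends at (190,378) and (345,418) in the scene crop, and box corners match in both views. One refined fit over the union of stand and tray.

```bash
cat > m2.py <<'E'
from fit import *
vs=views(['scene','side'])
for v in vs: 
    v['all']=v['tray']|v['stand']|v['off']
    print(v['n'],'overlap tray/stand',(v['tray']&v['stand']).sum())
for use in (vs,vs[:1],vs[1:]):
    q,c=run(use,[.592,-.002,.09],TRAY+STAND,'all',['scrap_box']); print('all',q.round(4),round(c,3))
    if use is vs: qt=q
ub=[v for v in vs if v['scrap_box'].sum()>1000]
q=None
for use in [ub]+[[v] for v in ub]:
    q2,c=run(use,[.61,-.146,.11],BOX,'scrap_box',['all']); print('box',q2.round(4),round(c,3))
    if q is None: q=q2
c,s=np.cos(qt[2]),np.sin(qt[2]); d=q[:2]-qt[:2]
print('box in stand',np.round([c*d[0]+s*d[1],-s*d[0]+c*d[1],q[2]-qt[2]],4))
E
python3 m2.py
```

```text
scene tray 0.65 5931
scene scrap_box 0.9 5340
scene stand 0 0
scene oil_bottle 0.63 655
scene step_offcut 0 0
scene slot_offcut 0.97 904
scene finial 0.64 574
scene bar_offcut 0.93 820
side tray 0.81 7048
side scrap_box 0.85 7594
side stand 0.86 9490
side oil_bottle 0.57 502
side step_offcut 0.96 1064
side slot_offcut 0.72 999
side finial 0.87 638
side bar_offcut 0.64 895
scene overlap tray/stand 0
side overlap tray/stand 7036
all [ 0.5938 -0.0029  0.0915] 0.152
all [ 0.6163 -0.0096  0.2575] 0.258
all [ 0.5934 -0.0018  0.0802] 0.034
box [ 0.6154 -0.1466  0.0941] 0.041
box [ 0.6154 -0.1482  0.0991] 0.054
box [ 0.6157 -0.1452  0.0983] 0.02
box in stand [ 0.0084 -0.145   0.0026]
```

Call:
{"op": "send_rows", "data": {
  "series": [
    [0.03,0,-0.02,0,0,2],
    [0.06,0,-0.04,0,0,4.8],
    [0.09,0,-0.06,0,0,4.8],
    [0.101,0,-0.09,0,0,4.8],
    [0.101,0,-0.12,0,0,4.8],
    [0.101,0,-0.15,0,0,4.8],
    [0.101,0,-0.18,0,0,4.8],
    [0.101,0,-0.21,0,0,4.8],
    [0.101,0,-0.237,0,0,4.8],
    [0.101,0,-0.237,0,0,4.8]
  ]
}}

```text
time: 4.27
tool_pos: [0.6225, -0.278, 0.0298]
ee_rot: [-3.132, -0.007, 1.654]
wrist_force: [-1.6, 0.9, -0.7]
finger_gap: 0.0852
finger_force: 0.0
```

Call:
{"op": "send_rows", "data": {
  "series": [
    [-0.001,0.01,0,0,0,0],
    [-0.002,0.02,0,0,0,0],
    [-0.002,0.027,0,0,0,0],
    [-0.003,0.034,0,0,0,0],
    [-0.003,0.041,0,0,0,0],
    [-0.004,0.048,0,0,0,0],
    [-0.005,0.055,0,0,0,0],
    [-0.005,0.062,0,0,0,0],
    [-0.006,0.069,0,0,0,0],
    [-0.006,0.074,0,0,0,0]
  ]
}}

```text
time: 5.1
tool_pos: [0.6212, -0.2069, 0.0387]
ee_rot: [3.138, 0.004, 1.655]
wrist_force: [-0.5, -6.5, 3.6]
finger_gap: 0.0858
finger_force: 2.9
```

```bash
cat > m3.py <<'E'
from fit import *
vs=[]
for n in('scene','side'):
    p=ctrl.grab_frame(n); v={'p':p,'n':n}
    v['scrap_box'],c=mask(p,'scrap_box'); print(n,round(c,2),v['scrap_box'].sum()); vs.append(v)
    for t in ['tray','stand']: v[t]=mask(p,t)[0]
    s=sil(p,[.593,-.002,.085],TRAY+STAND); v['all']=cv2.dilate(s.astype(np.uint8),np.ones((3,3)))>0
    v['all']|=v['tray']|v['stand']
    st=ctrl.observe()['tool_pos']
    # ignore the gripper: a column above the TCP
    g=np.zeros((420,560),np.uint8); a=[]
    for dx in(-.065,.065):
        for dy in(-.05,.012):
            for z in(0,.3): a.append([st[0]+dx,st[1]+dy,max(st[2]-.01,0)+z])
    cv2.fillConvexPoly(g,cv2.convexHull(proj(p,np.array(a)).astype(np.int32)),1); v['all']|=(g>0)&~v['scrap_box']
T=np.array([.593,-.002,.083])
for use in [vs,vs[:1],vs[1:]]:
    q,c=run(use,[.60,-.10,.09],BOX,'scrap_box',['all'])
    d=q[:2]-T[:2]; c1,s1=np.cos(T[2]),np.sin(T[2])
    print('box',q.round(4),round(c,3),'in stand',np.round([c1*d[0]+s1*d[1],-s1*d[0]+c1*d[1],q[2]-T[2]],4))
o=ctrl.observe(); print(o['time'],o['tool_pos'],o['ee_rot'],o['wrist_force'])
E
python3 m3.py
```

```text
scene 0.76 4286
side 0.76 6618
box [ 0.6142 -0.1103  0.0824] 0.015 in stand [ 0.0121 -0.1097 -0.0006]
box [ 0.6131 -0.1107  0.0719] 0.014 in stand [ 0.011  -0.11   -0.0111]
box [ 0.6143 -0.11    0.0826] 0.013 in stand [ 0.0123 -0.1094 -0.0004]
5.5 [ 0.61993502 -0.20591993  0.03633008] [-3.14144305e+00 -2.60954996e-04  1.65452796e+00] [ 0.41119482 -1.1575592   0.81978855]
```

Call:
{"op": "send_rows", "data": {
  "series": [
    [0,0.002,0,0,0,0],
    [0,0.005,0,0,0,0],
    [-0.001,0.008,0,0,0,0],
    [-0.001,0.011,0,0,0,0],
    [-0.001,0.013,0,0,0,0],
    [-0.001,0.015,0,0,0,0],
    [-0.001,0.017,0,0,0,0],
    [-0.002,0.018,0,0,0,0],
    [-0.002,0.019,0,0,0,0],
    [-0.002,0.02,0,0,0,0]
  ]
}}

```text
time: 6.33
tool_pos: [0.6179, -0.1858, 0.0363]
ee_rot: [-3.141, -0.0, 1.655]
wrist_force: [-0.2, -3.7, -0.6]
finger_gap: 0.0859
finger_force: 1.8
```

Call:
{"op": "send_rows", "data": {
  "series": [
    [0,0.0005,0,0,0,0],
    [0,0.001,0,0,0,0],
    [0,0.0015,0,0,0,0],
    [0,0.002,0,0,0,0],
    [0,0.0025,0,0,0,0],
    [0,0.003,0,0,0,0],
    [0,0.0035,0,0,0,0],
    [0,0.004,0,0,0,0],
    [0,0.0045,0,0,0,0],
    [0,0.005,0,0,0,0]
  ]
}}

```text
time: 7.17
tool_pos: [0.6179, -0.1808, 0.0363]
ee_rot: [-3.141, -0.0, 1.655]
wrist_force: [0.6, -3.5, -2.4]
finger_gap: 0.0854
finger_force: 1.5
```

Call:
{"op": "send_rows", "data": {
  "series": [
    [0,0.0002,0,0,0,0],
    [0,0.0004,0,0,0,0],
    [0,0.0006,0,0,0,0],
    [0,0.0008,0,0,0,0],
    [0,0.001,0,0,0,0],
    [0,0.0012,0,0,0,0],
    [0,0.0014,0,0,0,0],
    [0,0.0016,0,0,0,0],
    [0,0.0018,0,0,0,0],
    [0,0.002,0,0,0,0]
  ]
}}

```text
time: 8.0
tool_pos: [0.6182, -0.1794, 0.0366]
ee_rot: [3.141, 0.001, 1.655]
wrist_force: [-0.5, -5.5, -2.3]
finger_gap: 0.0854
finger_force: 2.8
```

Call:
{"op": "send_rows", "data": {
  "series": [
    [0,0.0002,0,0,0,0],
    [0,0.0004,0,0,0,0],
    [0,0.0006,0,0,0,0],
    [0,0.0008,0,0,0,0],
    [0,0.001,0,0,0,0],
    [0,0.001,0,0,0,0],
    [0,0.001,0,0,0,0],
    [0,0.001,0,0,0,0],
    [0,0.001,0,0,0,0],
    [0,0.001,0,0,0,0]
  ]
}}

```text
time: 8.83
tool_pos: [0.6187, -0.1792, 0.0369]
ee_rot: [3.14, 0.002, 1.655]
wrist_force: [1.4, -7.8, -2.0]
finger_gap: 0.0858
finger_force: 3.7
```

Call:
{"op": "send_rows", "data": {
  "series": [
    [0,0.0002,0,0,0,0],
    [0,0.0004,0,0,0,0],
    [0,0.0006,0,0,0,0],
    [0,0.0008,0,0,0,0],
    [0,0.001,0,0,0,0],
    [0,0.0012,0,0,0,0],
    [0,0.0015,0,0,0,0],
    [0,0.0015,0,0,0,0],
    [0,0.0015,0,0,0,0],
    [0,0.0015,0,0,0,0]
  ]
}}

```text
time: 9.67
tool_pos: [0.6191, -0.1791, 0.0372]
ee_rot: [3.139, 0.004, 1.655]
wrist_force: [1.1, -11.9, -2.7]
finger_gap: 0.0857
finger_force: 5.8
```

```bash
python3 m3.py; python3 - <<'E'
from h import *
p=ctrl.grab_frame('side'); cv2.imwrite('pics/b.png',cv2.resize(p['color'][120:360,100:400,::-1],None,fx=2.5,fy=2.5,interpolation=cv2.INTER_CUBIC))
E
```

```text
scene 0.64 3536
side 0.79 5459
box [ 0.6122 -0.0831  0.0868] 0.021 in stand [ 0.0124 -0.0824  0.0038]
box [ 0.6115 -0.0827  0.0963] 0.013 in stand [ 0.0117 -0.0819  0.0133]
box [ 0.6121 -0.0808  0.0846] 0.017 in stand [ 0.0125 -0.0801  0.0016]
10.0667 [ 0.61907398 -0.17905569  0.03717786] [3.13889918 0.004367   1.65516604] [  0.8872938  -11.95677187  -1.14799837]
```

View pics/b.png

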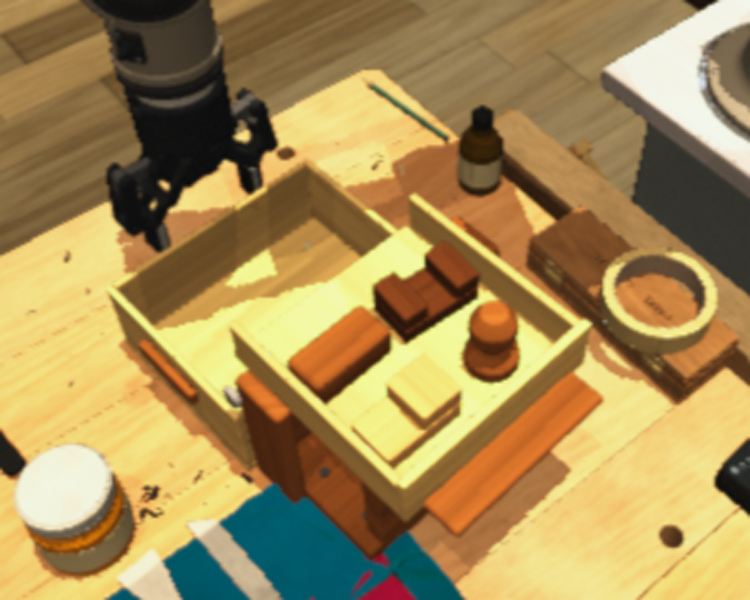

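The box sits flush: the pushing force rises while the tool stalls, and the picture shows the box's near edge under the tray with all four pieces still in it. Next I back off, rise, and go over to the ledge side.

Call:
{"op": "send_rows", "data": {
  "series": [
    [0,-0.005,0,0,0,0],
    [0,-0.025,0,0,0,0],
    [0,-0.05,0.01,0,0,0],
    [0,-0.05,0.045,0,0,0],
    [0,-0.05,0.085,0,0,0],
    [0,-0.05,0.125,0,0,0],
    [0,-0.05,0.165,0,0,0],
    [0,-0.045,0.205,0,0,0],
    [-0.01,-0.03,0.24,0,0,0],
    [-0.02,-0.01,0.27,0,0,0]
  ]
}}

```text
time: 10.95
tool_pos: [0.5979, -0.1862, 0.3092]
ee_rot: [3.139, -0.0, 1.654]
wrist_force: [-0.1, 0.0, 0.4]
finger_gap: 0.0855
finger_force: 0.0
```

Call:
{"op": "send_rows", "data": {
  "jaw": 0,
  "series": [
    [-0.005,0.04,0.01,0,0,0],
    [-0.01,0.08,0.02,0,0,0],
    [-0.015,0.12,0.02,0,0,0],
    [-0.02,0.16,0.02,0,0,0],
    [-0.02,0.2,0.02,0,0,0],
    [-0.02,0.24,0.02,0,0,0],
    [-0.02,0.28,0.02,0,0,0],
    [-0.02,0.32,0.02,0,0,0],
    [-0.02,0.36,0.02,0,0,0],
    [-0.02,0.4,0.02,0,0,0]
  ]
}}

```text
time: 11.78
tool_pos: [0.5769, 0.2163, 0.3268]
ee_rot: [-3.141, -0.001, 1.655]
wrist_force: [-0.5, 0.4, 0.1]
finger_gap: 0.0002
finger_force: 0.0
```

Call:
{"op": "send_rows", "data": {
  "series": [
    [0,0.01,0,-5,-0.4,0],
    [0,0.02,0,-10,-0.8,0],
    [0,0.03,0,-16,-1.3,0],
    [0,0.04,0,-22,-1.8,0],
    [-0.002,0.05,0,-28,-2.3,0],
    [-0.004,0.06,0,-34,-2.8,0],
    [-0.006,0.06,0,-40,-3.3,0],
    [-0.006,0.06,0,-45,-3.7,0],
    [-0.006,0.06,0,-45,-3.7,0],
    [-0.006,0.06,0,-45,-3.7,0]
  ]
}}

```text
time: 12.62
tool_pos: [0.5714, 0.2749, 0.3246]
ee_rot: [-3.135, 0.787, 1.66]
wrist_force: [-0.3, -1.3, -0.2]
finger_gap: 0.0002
finger_force: 0.0
```

```bash
python3 - <<'E'
from h import *
o=ctrl.observe(); print(o['tool_pos'],rot(o['ee_rot'])[:,2],o['qpos'])
p=ctrl.grab_frame('side'); cv2.imwrite('pics/c.png',cv2.resize(p['color'][:,:,::-1],None,fx=1.4,fy=1.4))
E
python3 m3.py
```

```text
[0.57136636 0.27490052 0.32459914] [ 0.05708965 -0.70564247 -0.70626445] [ 0.64233971  0.8052621   0.68288173 -0.72765957  2.01976775  0.35258264]
scene 0 0
side 0.78 5532
box [ 0.612  -0.0803  0.09  ] 0.511 in stand [ 0.0125 -0.0796  0.007 ]
box [ 0.6  -0.1   0.09] 1.0 in stand [-0.0011 -0.0982  0.007 ]
box [ 0.612  -0.0803  0.09  ] 0.021 in stand [ 0.0125 -0.0796  0.007 ]
13.0667 [0.572175   0.27290492 0.32713041] [-3.14125765  0.786987    1.65339922] [ 0.46134865 -0.64893415 -0.42218382]
```

View pics/c.png

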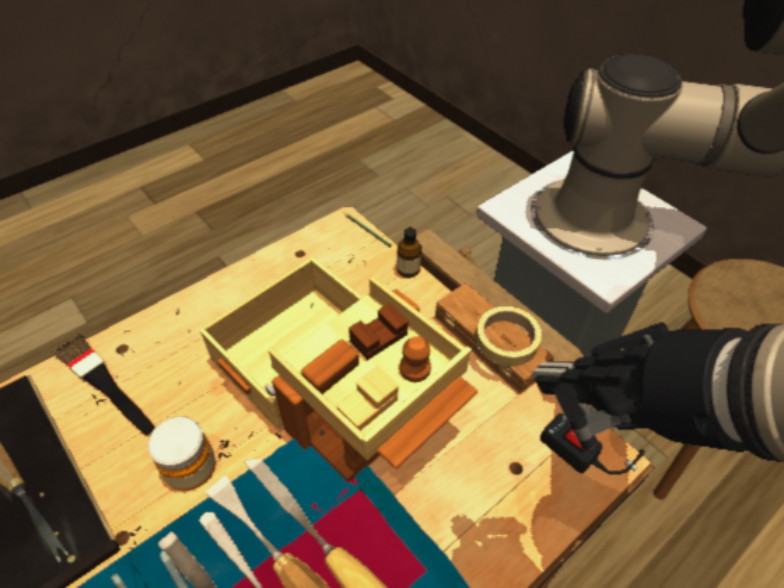

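The side picture shows the tool tilted at about (550,375), the box still against the stand, the ring at (510,333) and a small charger at (570,440). I need to know where those two are before descending.

```bash
python3 - <<'E'
from h import *
p=ctrl.grab_frame('side')
for n,px,z in(('ring near edge',(525,365),.03),('ring',(541,335),.06),('holder corner',(525,385),.0),('holder right',(548,355),.03),('charger L',(543,428),.02),('charger bottom',(578,470),.0),('charger top',(572,415),.03),('cable',(640,460),0),('ledge R',(475,383),.108),('ledge L',(392,463),.108)):
    print(n,onz(p,np.array(px)/1.4,z).round(3))
E
```

```text
ring near edge [0.375 0.165 0.03 ]
ring [0.336 0.155 0.06 ]
holder corner [0.383 0.18  0.   ]
holder right [0.335 0.175 0.03 ]
charger L [0.427 0.249 0.02 ]
charger bottom [0.427 0.317 0.   ]
charger top [0.386 0.264 0.03 ]
cable [0.35  0.363 0.   ]
ledge R [0.496 0.17  0.108]
ledge L [0.649 0.187 0.108]
```

Call:
{"op": "send_rows", "data": {
  "series": [
    [0,0,-0.03,0,0,0],
    [0,0,-0.06,0,0,0],
    [0,0,-0.09,0,0,0],
    [0,0,-0.12,0,0,0],
    [0,0,-0.15,0,0,0],
    [0,-0.002,-0.18,0,0,0],
    [0,-0.005,-0.21,0,0,0],
    [0,-0.008,-0.24,0,0,0],
    [0,-0.01,-0.267,0,0,0],
    [0,-0.01,-0.267,0,0,0]
  ]
}}

```text
time: 13.95
tool_pos: [0.5694, 0.2615, 0.0535]
ee_rot: [-3.126, 0.792, 1.664]
wrist_force: [-1.5, -0.3, -0.6]
finger_gap: 0.0001
finger_force: 0.0
```

Call:
{"op": "send_rows", "data": {
  "series": [
    [0.001,-0.01,0,0,0,0],
    [0.002,-0.02,0,0,0,0],
    [0.002,-0.03,0,0,0,0],
    [0.003,-0.04,0,0,0,0],
    [0.004,-0.05,0,0,0,0],
    [0.005,-0.06,0,0,0,0],
    [0.005,-0.07,0,0,0,0],
    [0.006,-0.078,0,0,0,0],
    [0.006,-0.083,0,0,0,0],
    [0.006,-0.083,0,0,0,0]
  ]
}}

```text
time: 14.78
tool_pos: [0.5781, 0.1793, 0.0596]
ee_rot: [-3.14, 0.788, 1.654]
wrist_force: [-1.1, -0.6, 0.3]
finger_gap: -0.0001
finger_force: 0.0
```

```bash
python3 - <<'E'
from h import *
a=ctrl.grab_frame('side')['color'][150:390,200:560,::-1]; b=ctrl.grab_frame('scene')['color'][150:390,60:420,::-1]
cv2.imwrite('pics/d.png',cv2.resize(np.hstack([a,b]),(800,267*1)))
cv2.imwrite('pics/d.png',cv2.resize(np.vstack([a,b]),None,fx=1.24,fy=1.24))
E
```

```text
(no output)
```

View pics/d.png

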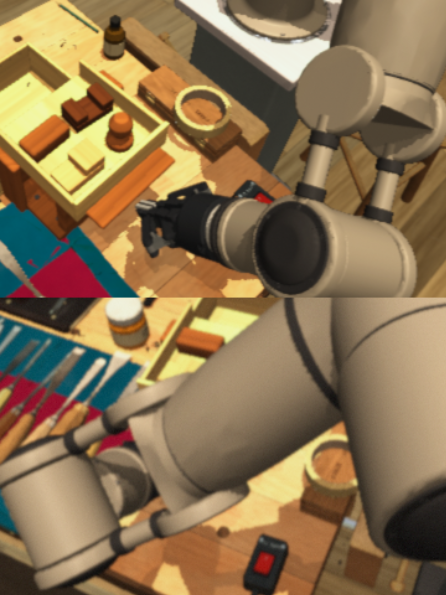

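The side picture shows the fingertips at about (140,205), at the ledge's outer edge and below it, with the arm clear of the ring and charger. I'll lift slowly along the arc.

Call:
{"op": "send_rows", "data": {
  "series": [
    [0,0,0.008,0,0,0],
    [0,0,0.016,0,0,0],
    [0,0,0.022,0,0,0],
    [0,0,0.027,0.7,0,0],
    [0,0,0.032,1.4,0.1,0],
    [0,0,0.037,2.1,0.2,0],
    [0,-0.001,0.043,2.8,0.2,0],
    [0,-0.001,0.048,3.5,0.3,0],
    [0,-0.001,0.054,4.2,0.4,0],
    [0,-0.001,0.059,5,0.4,0]
  ]
}}

```text
time: 15.72
tool_pos: [0.5781, 0.1793, 0.1192]
ee_rot: [-3.141, 0.699, 1.654]
wrist_force: [-0.0, -0.0, 0.7]
finger_gap: 0.0
finger_force: 0.0
```

```bash
cat > t.py <<'E'
from fit import *
from scipy.optimize import minimize_scalar
Q=[.593,-.002,.083]
def rt(P,th):
    c,s=np.cos(th),np.sin(th); y=P[:,1]; z=P[:,2]-.108
    return np.stack([P[:,0],c*y-s*z,.108+s*y+c*z],1)
p=ctrl.grab_frame('side'); im=p['color'][:,:,::-1].copy()
m=mask(p,'tray')[0]
for t in OFF:
    r=ctrl.cut_out(p,t)
    if r: m=m|r[0]['pixels']; print(t,round(r[0]['conf'],2),np.round(r[0]['pixel']))
def f(th):
    s=sil(p,Q,[rt(b,th) for b in TRAY]); return 1-(s&m).sum()/(s|m).sum()
a=np.arange(0,1.25,.02); v=[f(x) for x in a]; i=int(np.argmin(v)); print('theta',a[i],round(v[i],3))
print(ctrl.observe()['time'],ctrl.observe()['tool_pos'],ctrl.observe()['wrist_force'])
import sys
if len(sys.argv)>1: cv2.imwrite(sys.argv[1],cv2.resize(im[100:380,100:480],None,fx=2,fy=2,interpolation=cv2.INTER_CUBIC))
E
python3 t.py
```

```text
step_offcut 0.9 [264. 287.]
slot_offcut 0.72 [268. 238.]
finial 0.56 [299. 260.]
bar_offcut 0.63 [237. 261.]
theta 0.0 0.068
16.0167 [0.57773792 0.1794576  0.11795288] [-0.17165189  0.39221409 -1.19084658]
```

```bash
python3 - <<'E'
from fit import *
p=ctrl.grab_frame('side'); im=p['color'][:,:,::-1].copy()
o=ctrl.observe(); T=o['tool_pos']; Z=rot(o['ee_rot'])[:,2]
for b in TRAY[-1:]:
    h=cv2.convexHull(proj(p,W([.593,-.002,.083],b)).astype(np.float32)); cv2.polylines(im,[(h*16).astype(np.int32)],True,(255,0,0),1,shift=4)
for a in (0.008,0,-.02,-.05): cv2.circle(im,tuple(int(x*16) for x in proj(p,T+a*Z)[0]),20,(0,255,0),-1,shift=4)
w=ctrl.grab_frame('wrist')['color'][:,:,::-1]
c=cv2.resize(im[220:360,220:420],(800,560))[:,:]
cv2.imwrite('pics/e.png',np.hstack([cv2.resize(c,(460,322)),cv2.resize(w,(340,322))]))
E
```

View pics/e.png

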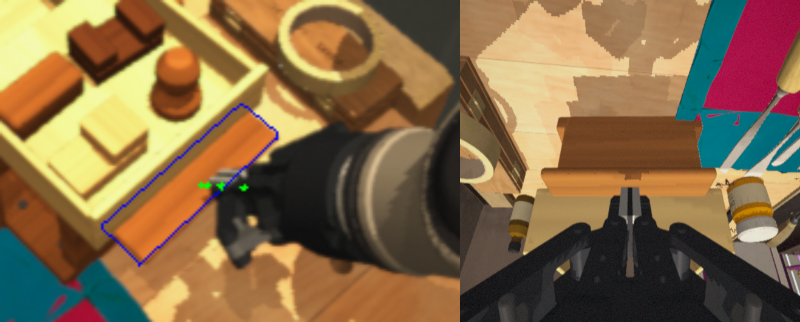

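The side crop shows the ledge exactly on its level outline, so the tray has not lifted. The fingertips sit at about (205,183), at or above the ledge's outer edge. In the upside-down wrist view the ledge plank is at rows 168–193 with the fingertip overlapping it. I'll check this against the wrist camera's calibration.

```bash
python3 - <<'E'
from fit import *
p=ctrl.grab_frame('wrist'); o=ctrl.observe(); T=o['tool_pos']; Rm=rot(o['ee_rot'])
print(o['time'],T,Rm.round(3).tolist(),o['wrist_force'],p['position'])
Q=[.593,-.002,.083]
L=np.array([[x,y,z] for x in(-.075,.075) for y in(.156,.188) for z in(.104,.112)])
for a,b in zip(L,proj(p,W(Q,L))): print(a,b.round(0))
print('rest back',proj(p,W(Q,np.array([[-.1,.125,0],[.1,.125,0],[-.1,.125,.062]]))).round(0).tolist())
print('tip',proj(p,np.array([T+.008*Rm[:,2],T,T-.011*Rm[:,2]])).round(0).tolist())
r=ctrl.cut_out(p,'tray')
for x in r[:2]: ys,xs=np.nonzero(x['pixels']); print('tray',x['conf'],xs.min(),xs.max(),ys.min(),ys.max())
im=p['color'].astype(int)
print([im[y,330].tolist() for y in range(200,290,6)])
print([im[y,180].tolist() for y in range(200,290,6)])
E
```

```text
16.1667 [0.57782462 0.17953896 0.11787904] [[-0.065, 0.997, 0.053], [0.761, 0.083, -0.643], [-0.645, -0.002, -0.764]] [0.57415238 0.15875266 0.14339163] [0.56570155 0.33491582 0.1962065 ]
[-0.075  0.156  0.104] [154. 245.]
[-0.075  0.156  0.112] [151. 257.]
[-0.075  0.188  0.104] [135. 217.]
[-0.075  0.188  0.112] [131. 231.]
[0.075 0.156 0.104] [403. 246.]
[0.075 0.156 0.112] [406. 258.]
[0.075 0.188 0.104] [422. 218.]
[0.075 0.188 0.112] [425. 231.]
rest back [[161.0, 152.0], [396.0, 152.0], [145.0, 214.0]]
tip [[278.0, 241.0], [278.0, 247.0], [278.0, 256.0]]
tray 0.68 104 452 217 357
[[111, 64, 29], [115, 69, 37], [101, 61, 34], [96, 58, 32], [149, 90, 44], [207, 135, 63], [207, 135, 63], [198, 128, 62], [206, 135, 65], [209, 136, 66], [171, 141, 87], [175, 142, 92], [175, 144, 90], [177, 147, 90], [175, 143, 89]]
[[113, 66, 36], [114, 67, 34], [107, 66, 30], [97, 57, 28], [143, 91, 40], [203, 131, 63], [207, 134, 63], [200, 132, 62], [199, 126, 60], [206, 136, 61], [167, 135, 82], [171, 138, 85], [177, 144, 90], [176, 143, 88], [173, 141, 90]]
```

The calibrated wrist view confirms a level ledge within 2–3 mm of my estimate, with the tips above it, so they never caught it. I'll back out, go lower and reach further under.

Call:
{"op": "send_rows", "data": {
  "series": [
    [0,0.005,0.005,0,0,0],
    [-0.001,0.03,0.005,-2,-0.2,0],
    [-0.004,0.06,0.005,-5,-0.4,0],
    [-0.006,0.08,0,-5,-0.4,0],
    [-0.006,0.08,-0.025,-5,-0.4,0],
    [-0.006,0.08,-0.05,-5,-0.4,0],
    [-0.006,0.08,-0.068,-5,-0.4,0],
    [-0.006,0.08,-0.076,-5,-0.4,0],
    [-0.006,0.08,-0.076,-5,-0.4,0],
    [-0.006,0.08,-0.076,-5,-0.4,0]
  ]
}}

```text
time: 17.05
tool_pos: [0.5724, 0.2593, 0.043]
ee_rot: [-3.14, 0.788, 1.655]
wrist_force: [0.4, 1.0, 1.0]
finger_gap: -0.0002
finger_force: 0.0
```

Call:
{"op": "send_rows", "data": {
  "series": [
    [0.001,-0.012,0,0,0,0],
    [0.002,-0.025,0,0,0,0],
    [0.003,-0.038,0,0,0,0],
    [0.004,-0.05,0,0,0,0],
    [0.005,-0.062,0,0,0,0],
    [0.006,-0.074,0,0,0,0],
    [0.007,-0.086,0,0,0,0],
    [0.008,-0.096,0,0,0,0],
    [0.008,-0.1,0,0,0,0],
    [0.008,-0.1,0,0,0,0]
  ]
}}

```text
time: 17.88
tool_pos: [0.5802, 0.1584, 0.0429]
ee_rot: [-3.14, 0.788, 1.654]
wrist_force: [-0.7, 0.3, 0.4]
finger_gap: -0.0001
finger_force: 0.0
```

```bash
cat > w.py <<'E'
from fit import *
p=ctrl.grab_frame('wrist'); o=ctrl.observe(); T=o['tool_pos']; Rm=rot(o['ee_rot'])
d=T[:2]-[.593,-.002]; print(o['time'],'T',T,'stand xy',.9966*d[0]+.083*d[1],-.083*d[0]+.9966*d[1],'F',o['wrist_force'].round(1))
Q=[.593,-.002,.083]
L=np.array([[x,.188,z] for x in(-.05,0,.05) for z in(.104,.112)])
print('pred edge',proj(p,W(Q,L)).round(0).tolist(),'tip',proj(p,T+.008*Rm[:,2]).round(0),proj(p,T-.03*Rm[:,2]).round(0))
im=p['color'].astype(int)
for x in(180,278,380): print(x,[im[y,x].tolist() for y in range(150,300,8)])
E
python3 w.py; python3 t.py
```

```text
17.9333 T [0.58012284 0.15920683 0.04266793] stand xy 0.0005467890773028349 0.16172752685442024 F [-0.2  0.  -0.1]
pred edge [[135.0, 379.0], [130.0, 405.0], [276.0, 379.0], [275.0, 406.0], [416.0, 380.0], [421.0, 406.0]] tip [[278. 240.]] [[278. 273.]]
180 [[239, 218, 163], [170, 128, 89], [173, 131, 90], [175, 136, 95], [171, 132, 93], [174, 137, 98], [170, 130, 91], [156, 118, 79], [105, 63, 35], [113, 64, 30], [116, 67, 32], [119, 72, 41], [111, 63, 33], [116, 69, 34], [124, 75, 41], [120, 72, 33], [115, 69, 37], [118, 70, 37], [107, 68, 32]]
278 [[182, 141, 98], [169, 127, 86], [168, 128, 87], [174, 133, 94], [173, 130, 91], [172, 131, 92], [168, 124, 83], [150, 109, 71], [109, 66, 34], [116, 69, 31], [118, 68, 35], [114, 66, 33], [23, 24, 24], [17, 19, 19], [22, 24, 25], [29, 32, 28], [25, 22, 24], [51, 48, 47], [75, 69, 68]]
380 [[240, 195, 140], [196, 150, 104], [191, 146, 98], [192, 148, 102], [188, 143, 94], [176, 134, 97], [55, 95, 104], [0, 118, 130], [86, 82, 78], [112, 70, 35], [115, 68, 34], [110, 66, 36], [113, 66, 31], [125, 78, 41], [124, 76, 42], [121, 72, 33], [114, 69, 33], [117, 73, 37], [105, 62, 33]]
step_offcut 0.56 [263. 287.]
slot_offcut 0.89 [270. 235.]
finial 0.97 [298. 258.]
bar_offcut 0.6 [236. 262.]
theta 0.0 0.053
18.2333 [0.57996909 0.16008934 0.04224474] [-0.872742   -0.48017646  0.21322256]
```

Now the tips are visibly past the ledge line. Shift out slightly and lift.

Call:
{"op": "send_rows", "data": {
  "series": [
    [-0.001,0.006,0.007,0,0,0],
    [-0.001,0.012,0.015,0,0,0],
    [-0.001,0.012,0.024,0,0,0],
    [-0.001,0.012,0.032,0,0,0],
    [-0.001,0.012,0.038,0,0,0],
    [-0.001,0.012,0.043,0,0,0],
    [-0.001,0.012,0.047,0,0,0],
    [-0.001,0.012,0.051,1,0.1,0],
    [-0.001,0.012,0.055,2,0.2,0],
    [-0.001,0.012,0.058,2,0.2,0]
  ]
}}

```text
time: 19.07
tool_pos: [0.5793, 0.172, 0.1012]
ee_rot: [-3.141, 0.75, 1.655]
wrist_force: [0.2, 4.6, -2.7]
finger_gap: -0.0001
finger_force: 2.5
```

```bash
python3 w.py|head -2; python3 t.py
```

```text
19.1167 T [0.57934482 0.17184864 0.10170181] stand xy 0.0008206863495189062 0.17439093732872044 F [ 0.3  4.7 -1.3]
pred edge [[171.0, 240.0], [168.0, 256.0], [276.0, 240.0], [276.0, 256.0], [381.0, 240.0], [384.0, 256.0]] tip [[278. 242.]] [[278. 275.]]
step_offcut 0.89 [260. 277.]
slot_offcut 0.72 [270. 236.]
finial 0.92 [296. 252.]
bar_offcut 0.65 [234. 260.]
theta 0.14 0.059
19.4167 [0.57918406 0.17195    0.1002015 ] [ 1.28984163  5.58738018 -2.55006542]
```

The tray is up 0.14 rad and carried by the fingers. Continue along the arc.

Call:
{"op": "send_rows", "data": {
  "series": [
    [0,0,0.005,0.8,0.1,0],
    [0,-0.001,0.01,1.6,0.1,0],
    [0,-0.001,0.015,2.4,0.2,0],
    [0,-0.002,0.02,3.2,0.3,0],
    [0,-0.003,0.025,4,0.3,0],
    [0,-0.004,0.03,4.8,0.4,0],
    [0,-0.005,0.035,5.6,0.5,0],
    [0.001,-0.006,0.04,6.4,0.5,0],
    [0.001,-0.007,0.045,7.2,0.6,0],
    [0.001,-0.009,0.049,8,0.7,0]
  ]
}}

```text
time: 20.25
tool_pos: [0.5798, 0.1624, 0.1498]
ee_rot: [-3.138, 0.612, 1.656]
wrist_force: [-0.7, 6.3, -0.3]
finger_gap: -0.0
finger_force: 2.7
```

```bash
python3 t.py
```

```text
step_offcut 0.74 [256. 261.]
slot_offcut 0.79 [266. 231.]
finial 0.88 [288. 232.]
bar_offcut 0.82 [232. 251.]
theta 0.42 0.075
20.55 [0.57991262 0.16266179 0.14906663] [ 0.03122803  3.6251528  -1.14420199]
```

Call:
{"op": "send_rows", "data": {
  "series": [
    [0,-0.001,0.004,0.5,0,0],
    [0,-0.002,0.007,1,0.1,0],
    [0,-0.003,0.011,1.5,0.1,0],
    [0,-0.005,0.014,2,0.2,0],
    [0,-0.006,0.018,2.5,0.2,0],
    [0,-0.008,0.021,3,0.3,0],
    [0.001,-0.01,0.024,3.5,0.3,0],
    [0.001,-0.012,0.027,4,0.3,0],
    [0.001,-0.013,0.03,4.5,0.4,0],
    [0.001,-0.015,0.033,5,0.4,0]
  ]
}}

```text
time: 21.38
tool_pos: [0.5811, 0.1474, 0.1829]
ee_rot: [-3.14, 0.524, 1.656]
wrist_force: [-0.0, 3.4, 0.1]
finger_gap: -0.0001
finger_force: 1.6
```

```bash
python3 t.py
```

```text
slot_offcut 0.72 [255. 227.]
finial 0.64 [272. 220.]
bar_offcut 0.91 [224. 246.]
theta 0.64 0.225
21.6833 [0.58112885 0.14761465 0.18238718] [ 0.41820667  2.38435136 -0.14290366]
```

Call:
{"op": "send_rows", "data": {
  "series": [
    [0,-0.002,0.003,0.5,0,0],
    [0,-0.004,0.006,1,0.1,0],
    [0,-0.006,0.009,1.5,0.1,0],
    [0.001,-0.008,0.012,2,0.2,0],
    [0.001,-0.01,0.015,2.5,0.2,0],
    [0.001,-0.012,0.018,3,0.3,0],
    [0.001,-0.014,0.021,3.5,0.3,0],
    [0.001,-0.017,0.024,4,0.3,0],
    [0.002,-0.019,0.026,4.5,0.4,0],
    [0.002,-0.021,0.028,5,0.4,0]
  ]
}}

```text
time: 22.52
tool_pos: [0.5831, 0.1264, 0.2109]
ee_rot: [-3.14, 0.437, 1.655]
wrist_force: [-0.3, 2.5, -0.4]
finger_gap: -0.0001
finger_force: 1.0
```

```bash
python3 t.py pics/f.png
```

```text
slot_offcut 0.81 [217. 223.]
finial 0.58 [231. 237.]
bar_offcut 0.83 [190. 245.]
theta 0.8200000000000001 0.351
22.8167 [0.58307554 0.12675885 0.21033602] [-0.31502753  2.79894312  0.67004528]
```

View pics/f.png

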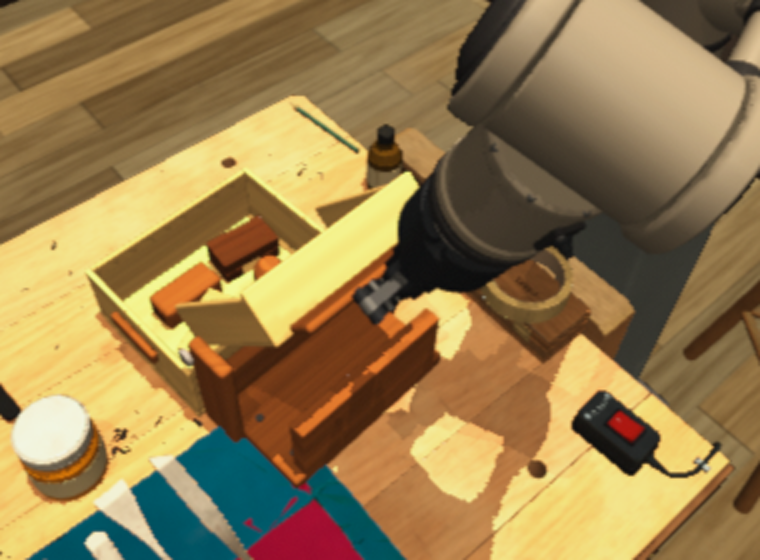

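The side picture shows the bar (185,290), the slot piece (243,245) and the finial (268,268) in the box. The step offcut is hidden behind the tray wall, so I'll lift a bit more and hold.

Call:
{"op": "send_rows", "data": {
  "series": [
    [0,-0.003,0.003,0.6,0,0],
    [0,-0.006,0.006,1.2,0.1,0],
    [0.001,-0.009,0.009,1.8,0.1,0],
    [0.001,-0.012,0.012,2.4,0.2,0],
    [0.001,-0.015,0.014,3,0.2,0],
    [0.001,-0.018,0.017,3.6,0.3,0],
    [0.002,-0.021,0.019,4.2,0.3,0],
    [0.002,-0.024,0.021,4.6,0.4,0],
    [0.002,-0.026,0.023,5,0.4,0],
    [0.002,-0.026,0.023,5,0.4,0]
  ]
}}

```text
time: 23.65
tool_pos: [0.5852, 0.0997, 0.2341]
ee_rot: [-3.141, 0.35, 1.654]
wrist_force: [-0.0, 0.9, -0.1]
finger_gap: 0.0001
finger_force: 0.4
```

```bash
python3 t.py; python3 - <<'E'
from fit import *
for n in('scene','wrist'):
    p=ctrl.grab_frame(n)
    for t in OFF: print(n,t,[(np.round(r['pixel']),round(r['conf'],2)) for r in ctrl.spot_in(p,t)[:1]])
E
```

```text
step_offcut 0.42 [209. 269.]
slot_offcut 0.82 [215. 219.]
bar_offcut 0.7 [187. 244.]
theta 1.1 0.362
23.95 [0.5850207  0.10080145 0.2332469 ] [ 0.07117587  2.01696142 -0.32266701]
scene step_offcut []
scene slot_offcut [(array([300., 175.]), 0.47)]
scene finial [(array([274., 195.]), 0.49)]
scene bar_offcut []
wrist step_offcut [(array([317., 222.]), 0.84)]
wrist slot_offcut []
wrist finial [(array([261., 220.]), 0.71)]
wrist bar_offcut []
```

Call:
{"op": "send_rows", "data": {
  "series": [
    [0,0.006,-0.005,-1,-0.1,0],
    [-0.001,0.011,-0.01,-2,-0.2,0],
    [-0.001,0.017,-0.015,-3,-0.2,0],
    [-0.002,0.022,-0.02,-4,-0.3,0],
    [-0.002,0.027,-0.025,-5,-0.4,0],
    [-0.003,0.032,-0.031,-6,-0.5,0],
    [-0.003,0.036,-0.036,-7,-0.6,0],
    [-0.003,0.04,-0.042,-8,-0.7,0],
    [-0.004,0.044,-0.047,-9,-0.7,0],
    [-0.004,0.047,-0.052,-10,-0.8,0]
  ]
}}

```text
time: 25.28
tool_pos: [0.5808, 0.148, 0.1807]
ee_rot: [-3.139, 0.527, 1.656]
wrist_force: [-0.8, 1.5, -1.0]
finger_gap: -0.0001
finger_force: 0.8
```

```bash
python3 t.py; python3 - <<'E'
from fit import *
p=ctrl.grab_frame('scene')
for t in OFF: print(t,[(np.round(r['pixel']),round(r['conf'],2)) for r in ctrl.spot_in(p,t)[:1]])
E
```

```text
step_offcut 0.48 [209. 251.]
slot_offcut 0.62 [218. 225.]
finial 0.48 [235. 236.]
bar_offcut 0.79 [188. 243.]
theta 0.62 0.226
25.5833 [0.58097558 0.14720167 0.18176374] [-2.78486082  1.89652873 -0.89111154]
step_offcut [(array([252., 231.]), 0.62)]
slot_offcut [(array([257., 199.]), 0.61)]
finial [(array([304., 172.]), 0.72)]
bar_offcut []
```

Call:
{"op": "send_rows", "data": {
  "series": [
    [0,0.004,-0.007,-1.3,-0.1,0],
    [-0.001,0.008,-0.015,-2.6,-0.2,0],
    [-0.001,0.011,-0.023,-3.9,-0.3,0],
    [-0.001,0.014,-0.031,-5.2,-0.4,0],
    [-0.001,0.017,-0.039,-6.5,-0.5,0],
    [-0.002,0.019,-0.047,-7.8,-0.6,0],
    [-0.002,0.021,-0.056,-9.1,-0.7,0],
    [-0.002,0.022,-0.065,-10.4,-0.8,0],
    [-0.002,0.023,-0.073,-11.7,-0.9,0],
    [-0.002,0.024,-0.081,-13,-1,0]
  ]
}}

```text
time: 26.67
tool_pos: [0.5786, 0.1719, 0.0992]
ee_rot: [-3.136, 0.755, 1.658]
wrist_force: [-2.1, 2.6, -1.9]
finger_gap: 0.0002
finger_force: 1.2
```

```bash
python3 t.py pics/g.png
```

```text
step_offcut 0.34 [264. 274.]
slot_offcut 0.67 [203. 252.]
finial 0.5 [232. 232.]
bar_offcut 0.77 [191. 245.]
theta 0.12 0.222
26.9667 [0.5786883  0.17152511 0.10079379] [-3.61428166  3.50008728 -0.45788571]
```

View pics/g.png

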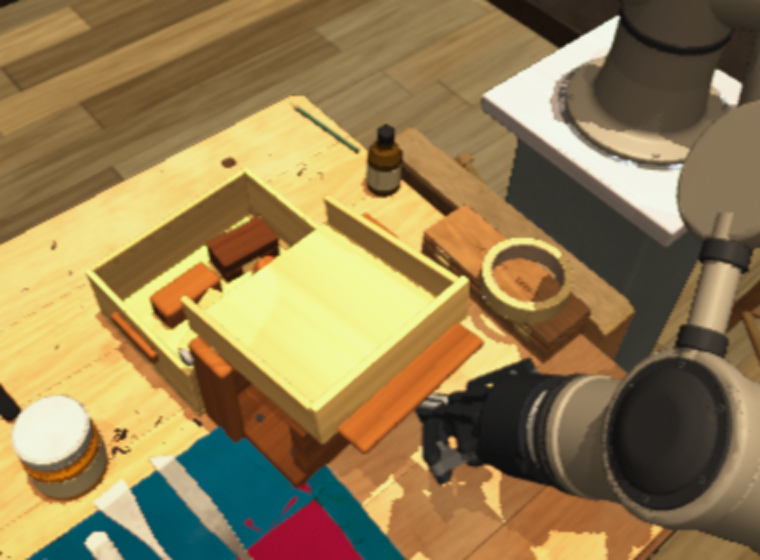

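The tray is empty. The bar (185,293), slot piece (243,247), finial (265,263) and pale step piece (208,298) are all in the box, and the box is still against the stand. Lower to level, then withdraw.

Call:
{"op": "send_rows", "data": {
  "series": [
    [0,0,-0.004,0,0,0],
    [0,0,-0.008,0,0,0],
    [0,0,-0.012,0,0,0],
    [0,0,-0.016,0,0,0],
    [0,0,-0.02,0,0,0],
    [0,0,-0.024,0,0,0],
    [0,0,-0.028,0,0,0],
    [0,0,-0.034,0,0,0],
    [0,0,-0.042,0,0,0],
    [0,0,-0.05,0,0,0]
  ]
}}

```text
time: 27.8
tool_pos: [0.5795, 0.1708, 0.0505]
ee_rot: [-3.138, 0.753, 1.655]
wrist_force: [0.6, 0.2, -0.2]
finger_gap: 0.0001
finger_force: 0.0
```

Call:
{"op": "send_rows", "data": {
  "series": [
    [-0.001,0.01,-0.002,0,0,0],
    [-0.002,0.025,-0.002,0,0,0],
    [-0.004,0.045,0,0,0,0],
    [-0.005,0.065,0,0,0,0],
    [-0.007,0.085,0,0,0,0],
    [-0.008,0.1,0.01,0,0,0],
    [-0.008,0.11,0.04,0,0,0],
    [-0.008,0.11,0.08,0,0,0],
    [-0.008,0.11,0.12,0,0,0],
    [-0.008,0.11,0.15,0,0,0]
  ]
}}

```text
time: 28.63
tool_pos: [0.5712, 0.2823, 0.2038]
ee_rot: [-3.14, 0.752, 1.655]
wrist_force: [0.4, -0.5, 1.5]
finger_gap: 0.0003
finger_force: 0.0
```

```bash
python3 t.py; python3 m3.py
```

```text
step_offcut 0.51 [264. 277.]
slot_offcut 0.94 [216. 223.]
bar_offcut 0.71 [191. 245.]
theta 0.0 0.236
28.9333 [0.57051082 0.28136859 0.1988421 ] [-1.52891549  0.36433412 -0.84640563]
scene 0 0
side 0.93 3943
box [ 0.6124 -0.0808  0.1001] 0.632 in stand [ 0.0128 -0.0801  0.0171]
box [ 0.6  -0.1   0.09] 1.0 in stand [-0.0011 -0.0982  0.007 ]
box [ 0.6124 -0.0808  0.1001] 0.263 in stand [ 0.0128 -0.0801  0.0171]
29.3333 [0.57097555 0.28147561 0.2000376 ] [-3.13610091  0.75319774  1.65775832] [0.32550665 0.26958392 0.03169416]
```

```bash
python3 -c "
from plant import ctrl
print(ctrl.finish_job())"
```

```text
the job is handed in; nothing more can be done
None
```

I handed the job in at about 29 s of the 67 s allowed: my last checks put all four offcuts in the box, the box against the stand and the tray level, with the bottle never approached, but `finish_job` returned no verdict.

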